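Change the samples in a spring-latched jar carrier

TASK

Swing the carrier's sprung keeper bar back by its handle until the latch holds it, stand every used red-capped jar from the trough upright in the orange tray, and every blue-capped jar from the crate upright in the trough, all with the bar still latched back. Then press the red trigger so that the bar snaps shut over the jars. Leave everything else in the crate, and do not disturb the tape roll, measuring cylinder or amber bottle standing around.

Things in the scene. Friction and masses are not known exactly. Their poses are not given: they have to be found in the camera images.
- carrier: fixed bench carrier for jars, random position and yaw. Origin at table height on the axis of its upright pivot pillar (28 mm across, top at z 67). In its frame a blue-walled trough for one row of jars runs along +y from the pillar, and the grey latch block with the red trigger is on the +x, -y side
- trough (a point): centre of the trough's floor, at (0, 149, 14) mm in the carrier's frame, axes as the carrier's. Inside 56 mm wide (x) and 204 mm long (y 47 to 251 from the pivot), no partitions; walls 5 mm thick, tops at z 32. Four jars fit, for example at y 71, 123, 175 and 227 from the pivot
- bar (a joint): angle (rad) of the sprung steel keeper bar that swings level about the pillar. 0: shut, along the carrier's +y over the trough; it grows clockwise seen from above, towards the carrier's +x. From about 1.1 it rides over the sear; beyond about 1.40 the sear pops up behind it and then holds it at about 1.39. Stop at 1.5. Let go earlier, it snaps shut
- bar_hub (a point): point on the bar's pivot axis at the bar's underside, z 68. The bar is 14 mm wide, its top at z 82, and reaches 258 mm from this axis; jars in the trough stand 6 mm below it. A spring always drives it shut: about 0.45 N m when shut, 0.95 N m when cocked, a few newtons more at the handle on the sear's ramp
- handle (a point): centre of the upper part of the black upright handle post on the bar, 14 mm diameter, 50 mm tall, standing from z 82 to z 132, 130 mm from the pivot axis; this point lies at z 108 and swings with the bar
- trigger (a joint): downward travel (m) of the sear and its red trigger pad: 0 up, 0.013 fully down; a spring pushes it up (3 N at the top, 7 N fully down, plus about 1 N of rubbing when the sear holds the bar). The cocked bar is let go when it is about 0.010 or more down.
- trigger_pad (a point): centre of the top of the round red trigger pad, 36 mm across, top at z 58 when up; pressed straight down from above
- crate: fixed shallow grey crate, 210 mm (its x) by 250 mm (its y), walls 5 mm thick, 26 mm high, floor 5 mm; origin at the centre of its underside; random position and yaw. It holds upright jars with blue caps and white caps, an amber vial and a black rubber stopper, mixed, 64 mm apart along its x and 80 mm along its y, a few mm off
- used_tray: fixed small orange tray, 85 mm (its x) by 130 mm (its y), walls 5 mm thick, 24 mm high, floor 5 mm; origin at the centre of its underside; room for two jars side by side along its y, at y -28 and +28
- blue1: new sample with a BLUE cap, in the crate at the start (three or all four are present): squat round screw-cap jar, 44 mm diameter, 48 mm tall, about 100 g, heavy base; origin at the centre of its underside, z up through the cap
- blue2: new sample with a BLUE cap, in the crate at the start (three or all four are present): squat round screw-cap jar, 44 mm diameter, 48 mm tall, about 100 g, heavy base; origin at the centre of its underside, z up through the cap
- blue3: new sample with a BLUE cap, in the crate at the start (three or all four are present): squat round screw-cap jar, 44 mm diameter, 48 mm tall, about 100 g, heavy base; origin at the centre of its underside, z up through the cap
- blue4: new sample with a BLUE cap, in the crate at the start (three or all four are present): squat round screw-cap jar, 44 mm diameter, 48 mm tall, about 100 g, heavy base; origin at the centre of its underside, z up through the cap
- used1: used sample with a RED cap and yellowish body, standing in the carrier's trough at the start (one or two present): squat round screw-cap jar, 44 mm diameter, 48 mm tall, about 100 g, heavy base; origin at the centre of its underside, z up through the cap
- used2: used sample with a RED cap and yellowish body, standing in the carrier's trough at the start (one or two present): squat round screw-cap jar, 44 mm diameter, 48 mm tall, about 100 g, heavy base; origin at the centre of its underside, z up through the cap
- white1: blank with a WHITE cap in the crate, to be left there: squat round screw-cap jar, 44 mm diameter, 48 mm tall, about 100 g, heavy base; origin at the centre of its underside, z up through the cap
- white2: blank with a WHITE cap in the crate, to be left there: squat round screw-cap jar, 44 mm diameter, 48 mm tall, about 100 g, heavy base; origin at the centre of its underside, z up through the cap
- white3: blank with a WHITE cap in the crate, to be left there: squat round screw-cap jar, 44 mm diameter, 48 mm tall, about 100 g, heavy base; origin at the centre of its underside, z up through the cap
- amber_vial: amber vial with black cap, 32 mm diameter, 52 mm tall, in the crate, to be left there; origin at the centre of its underside
- stopper: black rubber stopper, 36 mm diameter at the foot, 35 mm tall, in the crate, to be left there; origin at the centre of its underside
- tape_roll: blue roll of tape lying flat, 90 mm diameter, 24 mm high, a bystander; origin at the centre of its underside
- measuring_cylinder: tall measuring cylinder, 200 mm high, foot 68 mm across, a bystander; origin at the centre of its underside
- reagent_bottle: amber reagent bottle, 110 mm high, 56 mm across, a bystander; origin at the centre of its underside
Mind the look-alikes: they are no part of the job. Leave any green or pink look-alike of the blue2 alone.

How it is judged:
By the outcome, as a careful person would: the job done as asked, in the order asked, and still so for the second after the job is handed in, with the robot touching nothing.
Of blue1, blue2, blue3, blue4 only 3 to 4 are there at a start; the rules pass over those that are not, and their reading is None.
Of used1, used2 only 1 to 2 are there at a start; the rules pass over those that are not, and their reading is None.
At some moment in a run one of blue1, blue2, blue3, blue4, used1, used2 may be knocked a few centimetres aside while the robot is not near it.
It also fails if it takes over 210 s, if anything falls off the work surface, if the arm or the gripper's body presses on something with over 40 N, if the wrist force passes 120 N, or if a joint passes its speed limit or range.

ROBOT

A 6-joint arm with a two-finger parallel gripper is mounted at the origin on the work surface. World frame = base frame: x ahead of the robot, y to its left, z up, the work surface at z = 0. Lengths are in m, angles in rad, forces in N, time in s.
With the tool pointing down it reaches from about 0.35 to 0.85 m from the base axis. Payload 8.1 kg.
Tool frame: the origin (TCP) lies on the centre line of the jaws, within the pads' length; the fingertips stand 17 mm ahead of it and the grasp point (between the pads) lies 2 mm behind it; z points along the fingers, y is the line along which they close (so a half turn about z gives the same grasp; the last joint's range is limited). The gripper opens to 93 mm and grips with 3 to 60 N. Pads are 15 mm wide; open, the fingers measure 128 mm over their backs; the gripper's body (75 mm by 188 mm) begins 65 mm behind the grasp point.
Start: joints at [-0.085, 0.13, 1.488, -0, 1.523, -0.085], TCP at [0.6, 0, 0.236] pointing down, gripper open.
Joint ranges: [-2.96, 2.96], [-0.89, 2.26], [0.02, 2.5], [-1.34, 4.48], [0, 2.73], [-2.66, 2.66]. Speed limits (rad/s): [2.39, 2.39, 2.79, 3.14, 3.14, 3.14].

INTERFACE

Orientations are given as a rotation vector (axis times angle).
In Python, from plant import robot, optics, close_job, models gives the robot as it stands.
- The arm moves only by the shell command python3 -m inch 'ROWS' [OPENING] [FORCE]. ROWS is a JSON object of lists of equal length, an entry for each row: "travel": the shift along the tool's x, y, z in m, a list of three; "spin": the turn about the tool's z in rad. In form: {"travel": [[x, y, z], ...], "spin": [spin, ...]}. A call has 1 to 10 rows; each row is the pose to reach, as a shift and turn from the pose commanded when the call began, along the tool's axes at that moment; what a row does not reach only later rows make up. A row lasts 1/12 s, in which the tool goes at most 41.7 mm and 7.16 degrees, less where a joint would pass 70% of its speed; a pose out of reach is approached as far as the arm can. A call with a gripper value outside its range is refused whole. OPENING is the closure, from 0 (fully open) to 1 (shut), set as the call begins (- or left out, the last holds). The fingers move at their own pace and stop on an object; FORCE is the grip in N (left out, the last holds). Time passes only in rows, so rows that repeat a pose let the fingers close. It gives the time, the measured TCP pose, the force, the opening and the grip force at its end, in the units of the state.
- robot.read_state(): the state, without advancing time (a new reading comes with each control period).
- optics.read_camera(name): name is "scene" or "side" or "wrist"; returns (picture, depth): 400x640x3 uint8, red, green, blue; 400x640 float32, m along the optical axis (not along the pixel's ray), 0 where there is no reading.
- optics.camera_info(name): a dict with "camera_matrix" (3x3 intrinsics, pixels), "view" (4x4, takes a point from world to camera coordinates). Camera axes: x right, y down, z forward; pixel columns grow to the right and rows downward; lengths in m; the calibration is good to about 2 mm. A picture is of the moment at which its call begins: read the wrist's pose just before it. camera_info takes no time and is no camera call; for the wrist camera it gives the pose at the moment of the call.
- close_job(): hands the job in; it is judged then, once.
Trained networks look in the newest picture that a camera, given by its name, has taken for a name from the list of things; names that differ only in an ending like _2 or _b are one class to them, and where a whole thing is asked for, a point or a joint stands for the part that bears it (a point fixed in the world has none). Each returns a list of dicts, best first, with "p" (0 to 1); they miss things now and then, are a little off and sometimes report something else, mostly with a low value. They report only what shows in the picture. A call takes as long as a camera call. They do not tell look-alikes from the thing itself.
- models.look_for(camera, name): "centre" ([x, y, z] in m, in world coordinates, good to about 4 mm: the middle of the surface that is visible of it).
- models.masks_of(camera, name): "region" (400x640 bool, what is visible of it).
The state is a dict: "t": time; "q": joint angles; "dq": joint speeds; "joint_torque": joint torques, N m; "tool_pos": TCP position; "orientation": TCP orientation; "force": force on the tool from outside, world axes, zero at the start; "wrist_torque": the same for the moment, N m; "opening": finger opening in m; "gripper_force": force on a finger pad.
Only numpy, scipy, OpenCV 4.12 (cv2) and the standard library are available. Lean on these libraries where they do the work, as an engineer would, in place of code of your own. Each camera call takes 0.05 s, during which the arm holds its last target. There are 200 camera calls.

## Working session

There is one attempt and no reset: what is moved stays moved. The work goes in short steps, Python scripts to look and compute and a shell command to move; the robot and the scene stay as the last step left them, time stands still between calls to the robot, and variables do not carry over. Pictures are saved under pics/ and viewed, at most 14 in all, crops included, and the job is handed in when it is done.

```bash
ls; mkdir -p pics; cat > h.py <<'E'
import numpy as np, cv2
from plant import robot, optics, models
def snap(cam, fn=None):
    info=optics.camera_info(cam); p,d=optics.read_camera(cam)
    if fn: cv2.imwrite('pics/'+fn,cv2.cvtColor(p,cv2.COLOR_RGB2BGR))
    np.savez('last_%s.npz'%cam,p=p,d=d,K=info['camera_matrix'],V=info['view'])
    return p,d,np.array(info['camera_matrix']),np.array(info['view'])
def cloud(d,K,V):
    v,u=np.mgrid[:d.shape[0],:d.shape[1]]
    P=np.stack([(u-K[0,2])*d/K[0,0],(v-K[1,2])*d/K[1,1],d],-1)
    W=(P-V[:3,3])@V[:3,:3]
    W[d<=0]=np.nan
    return W
E
python3 - <<'E'
from h import *
s=robot.read_state(); print(s)
p,d,K,V=snap('scene'); p2,d2,K2,V2=snap('side')
cv2.imwrite('pics/scene.png',cv2.cvtColor(p,cv2.COLOR_RGB2BGR));cv2.imwrite('pics/side.png',cv2.cvtColor(p2,cv2.COLOR_RGB2BGR))
for V_ in (V,V2): print(-V_[:3,:3].T@V_[:3,3])
E
```

```text
pics
{'t': 0.0, 'q': array([-8.54147759e-02,  1.31133251e-01,  1.48925065e+00, -1.72571375e-05,
        1.52298723e+00, -8.53990780e-02]), 'dq': array([-0.0019527 , -0.00029013,  0.00013982,  0.00108094,  0.00261864,
       -0.0006964 ]), 'joint_torque': array([-1.61290725e-03, -5.59853125e+01, -4.91755986e+01,  7.67333270e-02,
        3.59135563e-02, -2.97389461e-04]), 'tool_pos': array([5.99477933e-01, 5.19417364e-05, 2.34619805e-01]), 'orientation': array([-2.22050359e+00, -2.22047060e+00,  1.81961572e-03]), 'force': array([0.23282975, 0.08903535, 0.524178  ]), 'wrist_torque': array([-0.01361925, -0.01167936,  0.00494883]), 'gripper_force': 0.0, 'opening': 0.09303767273573299}
[1.00812897 0.54955313 0.56049142]
[ 0.08298498 -0.67466993  0.83990677]
```

View pics/scene.png

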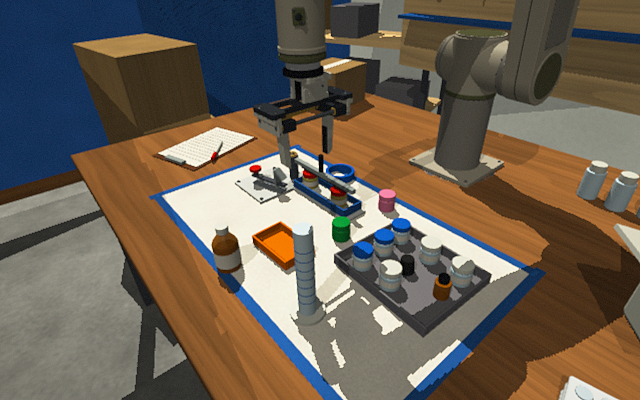

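View pics/side.png

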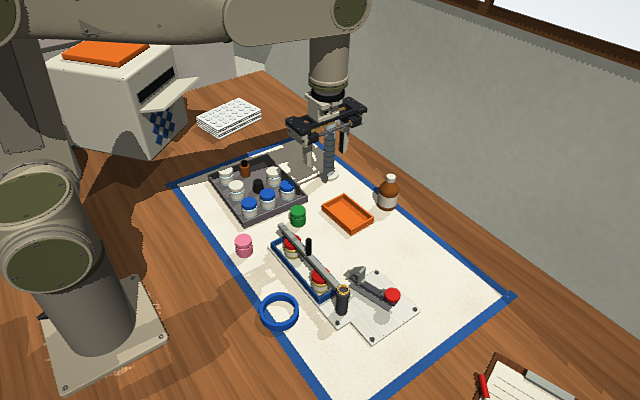

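Scene picture: blue caps at (363,255), (383,240) and (401,228). White caps at (391,275), (430,248) and (462,270), red caps in the trough at (309,177) and (338,192), handle post at (320,160), trigger at (256,170). The look-alikes to leave are the green jar (341,230) and the pink jar (387,200). Side picture: blue caps at (249,206), (267,197) and (287,188), handle at (308,247), pillar at (342,297), trigger at (392,296). That gives three blue jars and two used ones.

Next I'll build a metric top-down map.

```bash
cat > top.py <<'E'
from h import *
def ortho(files,x0=.25,x1=1.0,y0=-.45,y1=.45,res=.00125):
    H=int((x1-x0)/res);Wd=int((y1-y0)/res)
    img=np.zeros((H,Wd,3),np.uint8);z=np.full((H,Wd),-1.)
    for f in files:
        a=np.load(f);W=cloud(a['d'],a['K'],a['V']).reshape(-1,3);c=a['p'].reshape(-1,3)
        ok=np.isfinite(W[:,0])&(W[:,2]<.14)&(W[:,2]>-.02);W=W[ok];c=c[ok]
        r=((x1-W[:,0])/res).astype(int);q=((y1-W[:,1])/res).astype(int)
        ok=(r>=0)&(r<H-1)&(q>=0)&(q<Wd-1);o=np.argsort(W[ok,2])
        for dr in(0,1):
            for dq in (0,1):
                rr=r[ok][o]+dr;qq=q[ok][o]+dq;zz=W[ok,2][o]
                m=zz>z[rr,qq]
                img[rr[m],qq[m]]=c[ok][o][m];z[rr[m],qq[m]]=zz[m]
    return img,z
if __name__=='__main__':
    i,z=ortho(['last_scene.npz','last_side.npz'])
    cv2.imwrite('pics/ortho.png',cv2.cvtColor(i,cv2.COLOR_RGB2BGR))
    for cam in('scene','side'):
        a=np.load(f'last_{cam}.npz');W=cloud(a['d'],a['K'],a['V']);p=a['p']
        hsv=cv2.cvtColor(p,cv2.COLOR_RGB2HSV);h,s,v=hsv[...,0],hsv[...,1],hsv[...,2]
        for n,m in dict(blue=(h>98)&(h<125)&(s>120)&(v>70),red=((h<6)|(h>174))&(s>150)&(v>60),white=(s<70)&(v>110),orange=(h>6)&(h<16)&(s>180),green=(h>45)&(h<80)&(s>120),pink=(h>150)&(h<174)&(s>60)&(v>120)).items():
            zlo,zhi=(.045,.075) if n in('blue','white','red') else (-.01,.06)
            m=m&(W[...,2]>zlo)&(W[...,2]<zhi)
            m&=(W[...,0]>.3)&(W[...,0]<1)&(abs(W[...,1])<.45)
            k,L,st,_=cv2.connectedComponentsWithStats(m.astype(np.uint8))
            for j in range(1,k):
                if st[j,4]<25: continue
                w=W[L==j];t=w[w[:,2]>np.percentile(w[:,2],90)-.004]
                print(cam,n,st[j,:5],'top',((t.max(0)+t.min(0))/2).round(4),'ext',np.ptp(t,0).round(3)[:2],'z90',np.percentile(w[:,2],90).round(4))
E
python3 top.py
python3 - <<'E'
from h import *
for cam in('scene','side'):
    optics.read_camera(cam)
    for n in('handle','trigger_pad','bar_hub','crate','used_tray','tape_roll','measuring_cylinder','reagent_bottle','carrier'):
        print(cam,n,[(np.round(r['centre'],4).tolist(),round(r['p'],2)) for r in models.look_for(cam,n)][:2])
E
```

```text
scene blue [392 218  19  14 206] top [0.4411 0.1387 0.0532] ext [0.043 0.043] z90 0.0543
scene blue [375 229  19  15 231] top [0.5015 0.1417 0.0525] ext [0.042 0.042] z90 0.0541
scene blue [353 242  21  16 263] top [0.5693 0.1428 0.0529] ext [0.042 0.043] z90 0.0541
scene red [250 165  11   8  66] top [ 0.5542 -0.3173  0.0571] ext [0.034 0.035] z90 0.0584
scene red [303 170  13   9  66] top [ 0.4647 -0.1819  0.062 ] ext [0.017 0.041] z90 0.0625
scene red [331 187  15  10  82] top [ 0.4669 -0.0578  0.0612] ext [0.022 0.039] z90 0.0625
scene white [277 168  11  13  45] top [ 0.5259 -0.23    0.071 ] ext [0.018 0.019] z90 0.072
scene white [421 236  21  13 209] top [0.4447 0.2254 0.0529] ext [0.043 0.041] z90 0.0545
scene white [213 253  13   7  35] top [ 0.8091 -0.0416  0.0505] ext [0.015 0.026] z90 0.0517
scene white [452 256  23  17 248] top [0.4518 0.3058 0.0528] ext [0.044 0.04 ] z90 0.0543
scene white [381 260  22  16 254] top [0.5686 0.2205 0.0534] ext [0.042 0.041] z90 0.0543
scene white [299 290   8   6  25] top [0.7497 0.1709 0.0727] ext [0.006 0.013] z90 0.0738
scene white [30
[... 2870 characters left out ...]
.7469, 0.1729, 0.0949], 0.92)]
scene reagent_bottle [([0.7948, -0.0333, 0.0627], 0.76)]
scene carrier [([0.4862, -0.2128, 0.0185], 0.92)]
side handle [([0.4528, -0.1639, 0.0822], 0.83)]
side trigger_pad [([0.5382, -0.2748, 0.0534], 0.89)]
side bar_hub [([0.4484, -0.1633, 0.0804], 0.67)]
side crate [([0.5019, 0.2172, 0.0036], 0.69), ([0.7736, -0.0692, 0.0602], 0.32)]
side used_tray [([0.6676, -0.0239, 0.006], 0.75)]
side tape_roll [([0.3341, -0.1922, 0.0252], 0.83)]
side measuring_cylinder [([0.7237, 0.1466, 0.0747], 0.93), ([0.4741, -0.2635, 0.0117], 0.3)]
side reagent_bottle [([0.7742, -0.0689, 0.0605], 0.76)]
side carrier [([0.5668, 0.2085, 0.0418], 0.73), ([0.4701, -0.264, 0.0107], 0.67)]
```

View pics/ortho.png

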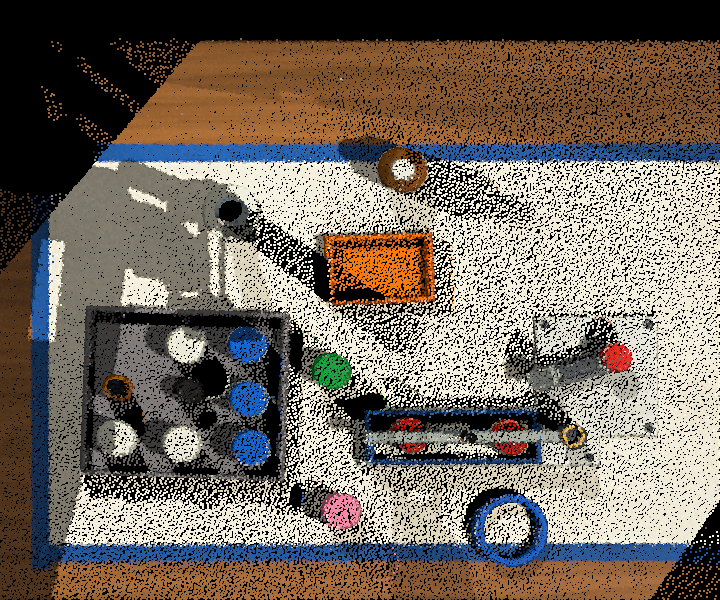

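The map shows the carrier with +y about along world +y and the pillar near (0.455, -0.266). The trough runs left of the pillar with two red caps (px 411,434 and 508,436). The three blue caps are at px (248,344), (249,398) and (250,447) in the crate, and the orange tray is at (380,267). Scene and side disagree by about 4 mm in y, so I'll refine with the wrist camera.

Possible mix-ups for the handle (scene 320,160): the pillar, the latch block (277,172) and the trigger (256,170). The tall post on the bar is the handle.

```bash
python3 -m inch '{"travel":[[-0.03,-0.03,-0.01],[-0.06,-0.06,-0.02],[-0.09,-0.09,-0.03],[-0.12,-0.12,-0.04],[-0.13,-0.14,-0.05],[-0.13,-0.14,-0.05],[-0.13,-0.14,-0.05]],"spin":[0,0,0,0,0,0,0]}' 0
python3 - <<'E'
from h import *
p,d,K,V=snap('wrist','w1.png')
print(robot.read_state()['tool_pos'], 'cam',-V[:3,:3].T@V[:3,3], V[:3,:3].round(2))
W=cloud(d,K,V)
h,s,v=cv2.split(cv2.cvtColor(p,cv2.COLOR_RGB2HSV))
for n,m in dict(red=((h<6)|(h>174))&(s>150)&(v>60)&(W[...,2]>.045),handle=(v<60)&(W[...,2]>.12)&(W[...,2]<.14),bar=(W[...,2]>.075)&(W[...,2]<.09)).items():
    k,L,st,_=cv2.connectedComponentsWithStats(m.astype(np.uint8))
    for j in range(1,k):
        if st[j,4]>60:
            w=W[L==j];print(n,st[j],((w.max(0)+w.min(0))/2).round(4),np.ptp(w,0).round(3))
E
```

```text
t: 1.68
tool_pos: [0.4598, -0.1311, 0.287]
orientation: [2.222, 2.217, 0.002]
force: [1.4, 0.7, -1.4]
opening: 0.093
gripper_force: 0.0
[ 0.46017315 -0.130283    0.28616152] cam [ 0.46009959 -0.05290322  0.4363    ] [[ 1.   -0.    0.  ]
 [-0.   -0.96  0.28]
 [ 0.   -0.28 -0.96]]
red [318  93  15  37 408] [ 0.4705 -0.0597  0.0619] [0.016 0.039 0.005]
red [294  96  10  32 222] [ 0.441  -0.0601  0.0649] [0.011 0.034 0.01 ]
red [294 201  12  30 272] [ 0.4397 -0.1832  0.0638] [0.014 0.04  0.009]
red [319 200  10  30 231] [ 0.4692 -0.1835  0.0587] [0.011 0.037 0.011]
handle [304 182  14  15 174] [ 0.4546 -0.1329  0.1271] [0.013 0.013 0.014]
bar [ 303   57   15  123 1550] [ 0.4542 -0.0689  0.0843] [0.014 0.127 0.011]
bar [ 598   80   42   46 1065] [ 0.7842 -0.0519  0.0825] [0.039 0.047 0.015]
bar [ 300  193   26   97 1072] [ 0.4552 -0.2106  0.0826] [0.031 0.122 0.015]
bar [365 254  19  12 126] [ 0.5312 -0.2369  0.0769] [0.022 0.015 0.004]
bar [305 279  17  15 195] [ 0.4558 -0.267   0.0861] [0.02  0.018 0.008]
```

View pics/w1.png

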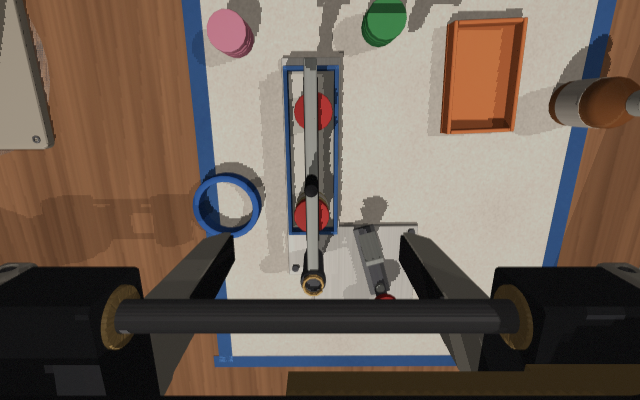

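The wrist view shows the handle at (311,185) on the bar, the pillar at (313,283), red caps at (313,111) and (311,215), the latch block at (371,255), and the tray at (484,75). It also shows the green (385,22) and pink (230,32) look-alikes. This is the right handle, at (0.4545, -0.133), with the pivot near (0.4555, -0.265) and carrier yaw about 0. Descending onto it now.

```bash
python3 -m inch '{"travel":[[-0.004,-0.0055,0.03],[-0.004,-0.0055,0.07],[-0.004,-0.0055,0.11],[-0.004,-0.0055,0.15],[-0.004,-0.0055,0.178],[-0.004,-0.0055,0.178],[-0.004,-0.0055,0.178]],"spin":[0,0,0,0,0,0,0]}' 0.4
python3 -m inch '{"travel":[[0,0,0],[0,0,0],[0,0,0],[0,0,0],[0,0,0],[0,0,0],[0,0,0],[0,0,0]],"spin":[0,0,0,0,0,0,0,0]}' 1 40
python3 - <<'E'
import numpy as np
r=.13
for t0,l in((0,np.arange(.1,.751,.1)),(.7,np.arange(.8,1.47,.08)),):
    pass
# arc shifts in tool axes at theta0: tool x = along bar outward(world y at 0), tool y = tangential (world x)
for a in np.arange(.1,1.01,.1): print(round(a,2),'x',round(r*(np.cos(a)-1),4),'y',round(r*np.sin(a),4))
E
```

```text
t: 2.32
tool_pos: [0.4534, -0.1325, 0.1058]
orientation: [-2.217, -2.219, 0.003]
force: [-0.7, -0.6, 0.8]
opening: 0.0567
gripper_force: 0.0
t: 2.98
tool_pos: [0.4545, -0.1341, 0.108]
orientation: [2.221, 2.221, -0.0]
force: [-2.2, 0.5, 4.0]
opening: 0.0133
gripper_force: 40.0
0.1 x -0.0006 y 0.013
0.2 x -0.0026 y 0.0258
0.3 x -0.0058 y 0.0384
0.4 x -0.0103 y 0.0506
0.5 x -0.0159 y 0.0623
0.6 x -0.0227 y 0.0734
0.7 x -0.0306 y 0.0837
0.8 x -0.0394 y 0.0933
0.9 x -0.0492 y 0.1018
1.0 x -0.0598 y 0.1094
```

```bash
python3 -m inch '{"travel":[[-0.0006,0.013,0],[-0.0026,0.0258,0],[-0.0058,0.0384,0],[-0.0103,0.0506,0],[-0.0159,0.0623,0],[-0.0227,0.0734,0],[-0.0306,0.0837,0],[-0.0306,0.0837,0],[-0.0306,0.0837,0]],"spin":[0.1,0.2,0.3,0.4,0.5,0.6,0.7,0.7,0.7]}' 1 50
```

```text
t: 3.73
tool_pos: [0.5385, -0.164, 0.108]
orientation: [-2.846, -1.327, -0.001]
force: [-3.0, 5.5, 7.4]
opening: 0.0135
gripper_force: 50.0
```

```bash
python3 -m inch '{"travel":[[-0.0006,0.013,0],[-0.0026,0.0258,0],[-0.0058,0.0384,0],[-0.0103,0.0506,0],[-0.0159,0.0623,0],[-0.0227,0.0734,0],[-0.0306,0.0837,0],[-0.0349,0.0886,0],[-0.0349,0.0886,0],[-0.0349,0.0886,0]],"spin":[0.1,0.2,0.3,0.4,0.5,0.6,0.7,0.75,0.75,0.75]}' 1 50
python3 - <<'E'
from h import *
p,d,K,V=snap('wrist')
q=robot.read_state()['tool_pos'];print(q, np.arctan2(q[0]-.4555,q[1]+.2645))
E
```

```text
t: 4.57
tool_pos: [0.5847, -0.2467, 0.108]
orientation: [-3.133, -0.194, -0.004]
force: [6.0, 9.2, 3.4]
opening: 0.0132
gripper_force: 50.0
[ 0.5846335  -0.24648734  0.10802911] 1.4322019538021835
```

```bash
python3 -m inch '{"travel":[[0,0.003,0],[0,0.004,0],[0,0.004,0]],"spin":[0.02,0.02,0.02]}' 1 50
python3 -m inch '{"travel":[[0,-0.004,0],[0,-0.008,0],[0,-0.011,0],[0,-0.012,0],[0,-0.012,0],[0,-0.012,0]],"spin":[-0.02,-0.05,-0.08,-0.08,-0.08,-0.08]}' 1 50
```

```text
t: 4.87
tool_pos: [0.5851, -0.2502, 0.108]
orientation: [-3.135, -0.164, -0.004]
force: [5.1, 9.7, 3.4]
opening: 0.0133
gripper_force: 50.0
t: 5.37
tool_pos: [0.5836, -0.2401, 0.1081]
orientation: [3.128, 0.286, 0.003]
force: [6.5, 2.3, -0.3]
opening: 0.0132
gripper_force: 50.0
```

```bash
python3 -m inch '{"travel":[[0,-0.001,0],[0,-0.002,0],[0,-0.002,0]],"spin":[0,0,0]}' 1 50
```

```text
t: 5.62
tool_pos: [0.5835, -0.2394, 0.1081]
orientation: [3.126, 0.285, 0.005]
force: [6.7, -3.8, -2.2]
opening: 0.0133
gripper_force: 50.0
```

```bash
python3 -m inch '{"travel":[[0,0.001,0],[0,0.001,0],[0,0.001,0],[0,0.001,-0.03],[0,0.001,-0.07],[0,0.001,-0.11],[0,0.001,-0.15],[0,0.001,-0.18],[0,0.001,-0.18]],"spin":[0,0,0,0,0,0,0,0,0]}' 0.5
python3 -m inch '{"travel":[[-0.03,0,0],[-0.06,-0.02,0],[-0.09,-0.05,0],[-0.12,-0.08,0],[-0.14,-0.1,0],[-0.14,-0.1,0],[-0.14,-0.1,0],[-0.14,-0.1,0],[-0.14,-0.1,0]],"spin":[-0.12,-0.24,-0.36,-0.48,-0.6,-0.72,-0.84,-0.96,-1.08]}' 0
python3 -m inch '{"travel":[[0,0,0],[0,0,0],[0,0,0],[0,0,0]],"spin":[-0.12,-0.24,-0.31,-0.31]}' 0
python3 - <<'E'
from h import *
print(robot.read_state()['tool_pos'],robot.read_state()['orientation'])
p,d,K,V=snap('wrist','w2.png')
W=cloud(d,K,V)
h,s,v=cv2.split(cv2.cvtColor(p,cv2.COLOR_RGB2HSV))
Z=W[...,2]
for n,m in dict(red=((h<6)|(h>174))&(s>150)&(v>60)&(Z>.045)&(Z<.08),bar=(Z>.075)&(Z<.09),wall=(h>98)&(h<125)&(s>100)&(Z>.024)&(Z<.04),tray=(h>4)&(h<16)&(s>150)&(Z>.017)&(Z<.03)).items():
    k,L,st,_=cv2.connectedComponentsWithStats(cv2.dilate(m.astype(np.uint8),np.ones((5,5)))if n in('wall','tray') else m.astype(np.uint8))
    for j in range(1,k):
        if st[j,4]>60:
            w=W[(L==j)&m];q=cv2.minAreaRect(w[:,:2].astype(np.float32)*1000)
            t=w[w[:,2]>np.percentile(w[:,2],95)-.004]
            print(n,st[j],'minrect',q,'top',((t.max(0)+t.min(0))/2).round(4),'z',np.percentile(w[:,2],[5,50,95]).round(4))
E
```

```text
t: 6.37
tool_pos: [0.585, -0.2406, 0.2969]
orientation: [3.122, 0.284, 0.016]
force: [1.1, 0.2, -0.0]
opening: 0.0467
gripper_force: 0.0
t: 7.12
tool_pos: [0.4263, -0.1659, 0.2873]
orientation: [-2.532, -1.86, 0.0]
force: [-0.2, -0.6, -0.0]
opening: 0.0931
gripper_force: 0.0
t: 7.45
tool_pos: [0.4265, -0.1661, 0.2871]
orientation: [-2.217, -2.225, 0.001]
force: [1.2, 0.3, 0.0]
opening: 0.0932
gripper_force: 0.0
[ 0.42646146 -0.16605812  0.28707668] [-2.21675841e+00 -2.22489542e+00  5.96892257e-04]
red [ 325   58   40   42 1270] minrect ((456.8241882324219, -60.240318298339844), (42.59630584716797, 41.77416229248047), 11.134491920471191) top [ 0.4571 -0.06    0.0623] z [0.0608 0.0622 0.0635]
red [322 171  35  35 981] minrect ((453.8272705078125, -183.87066650390625), (42.334571838378906, 41.48507308959961), 88.33319091796875) top [ 0.4538 -0.1839  0.0622] z [0.0607 0.0623 0.0635]
red [398 276  19  22 251] minrect ((546.2902221679688, -322.25531005859375), (17.161540985107422, 34.04086685180664), 27.847726821899414) top [ 0.5487 -0.3201  0.058 ] z [0.0567 0.0581 0.0593]
bar [ 421  212 
[... 460 characters left out ...]
90576172, 17.761873245239258), 42.66892623901367) top [ 0.456  -0.2666  0.0867] z [0.0833 0.0845 0.0874]
wall [ 311   31   61  182 3742] minrect ((454.8477783203125, -114.82121276855469), (65.53652954101562, 213.36143493652344), 0.10254151374101639) top [ 0.4549 -0.1148  0.0322] z [0.027  0.0321 0.0334]
wall [ 214  147   71   69 2023] minrect ((337.67279052734375, -184.98846435546875), (87.35600280761719, 86.49232482910156), 0.08703259378671646) top [ 0.3377 -0.185   0.0256] z [0.0241 0.0247 0.0257]
tray [ 473    0   92  109 2949] minrect ((664.945556640625, -28.5570068359375), (86.14915466308594, 117.31961822509766), 1.8482030630111694) top [ 0.6646 -0.0301  0.0239] z [0.0179 0.0232 0.025 ]
```

View pics/w2.png

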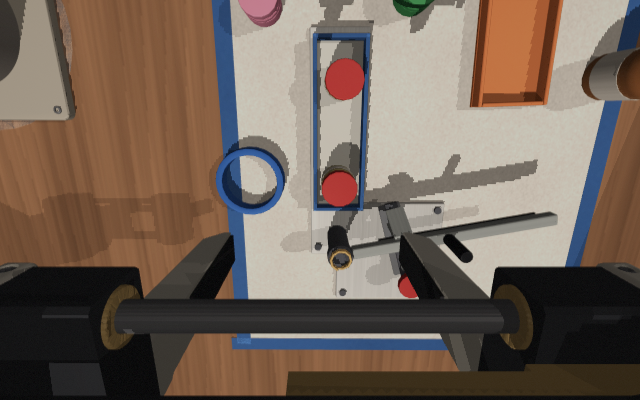

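The bar is latched back (around (480,235), about 1.38 rad). Both red caps are clear in the trough at (345,79) and (340,188), and the tray is at (515,50). Fetching the far red jar first.

```bash
python3 -m inch '{"travel":[[0.035,0.01,0.02],[0.07,0.02,0.04],[0.106,0.0305,0.07],[0.106,0.0305,0.11],[0.106,0.0305,0.15],[0.106,0.0305,0.19],[0.106,0.0305,0.22],[0.106,0.0305,0.233],[0.106,0.0305,0.233],[0.106,0.0305,0.233]],"spin":[0,0,0,0,0,0,0,0,0,0]}' 0
python3 -m inch '{"travel":[[0,0,0],[0,0,0],[0,0,0],[0,0,0],[0,0,0],[0,0,0]],"spin":[0,0,0,0,0,0]}' 1 25
```

```text
t: 8.33
tool_pos: [0.4566, -0.06, 0.0541]
orientation: [-2.222, -2.218, 0.002]
force: [0.2, 0.7, -0.7]
opening: 0.0931
gripper_force: 0.0
t: 8.83
tool_pos: [0.4577, -0.0603, 0.0551]
orientation: [2.221, 2.221, 0.001]
force: [0.3, -0.3, -0.0]
opening: 0.0572
gripper_force: 0.0
```

```bash
python3 -m inch '{"travel":[[0,0,0],[0,0,0],[0,0,0],[0,0,0],[0,0,-0.02],[0,0,-0.06],[0,0,-0.1],[0,0,-0.1]],"spin":[0,0,0,0,0,0,0,0]}' 1 25
python3 -m inch '{"travel":[[0.01,0.035,0],[0.02,0.07,0],[0.03,0.105,0],[0.04,0.14,0],[0.055,0.175,0],[0.064,0.2,0],[0.064,0.207,0],[0.064,0.207,0],[0.064,0.207,0]],"spin":[0,0,0,0,0,0,0,0,0]}' 1 25
python3 - <<'E'
from h import *
for c in('scene','wrist','side'):snap(c)
print(robot.read_state()['tool_pos'])
for c in ('scene','side'):
    a=np.load(f'last_{c}.npz');W=cloud(a['d'],a['K'],a['V']);h,s,v=cv2.split(cv2.cvtColor(a['p'],cv2.COLOR_RGB2HSV))
    m=(h>4)&(h<16)&(s>150)&(W[...,2]>.017)&(W[...,2]<.03)&(abs(W[...,0]-.66)<.09)&(abs(W[...,1]+.02)<.1)
    print(c,'tray',cv2.minAreaRect(W[m][:,:2].astype(np.float32)*1000))
a=np.load('last_wrist.npz');W=cloud(a['d'],a['K'],a['V']);h,s,v=cv2.split(cv2.cvtColor(a['p'],cv2.COLOR_RGB2HSV))
m=(h>98)&(h<125)&(s>120)&(v>70)&(W[...,2]>.045)&(W[...,2]<.065)
k,L,st,_=cv2.connectedComponentsWithStats(m.astype(np.uint8))
for j in range(1,k):
    if st[j,4]>60: print('blue',st[j],cv2.minAreaRect(W[L==j][:,:2].astype(np.float32)*1000),np.median(W[L==j][:,2]))
E
```

```text
t: 9.5
tool_pos: [0.4617, -0.0612, 0.1629]
orientation: [2.214, 2.214, 0.009]
force: [1.5, -0.3, 0.4]
opening: 0.043
gripper_force: 25.0
t: 10.25
tool_pos: [0.6637, 0.0036, 0.1537]
orientation: [-2.22, -2.221, 0.002]
force: [-0.3, -0.2, -0.6]
opening: 0.0434
gripper_force: 25.0
[0.66337143 0.00321181 0.15463199]
scene tray ((664.612548828125, -21.30168914794922), (84.56576538085938, 131.22540283203125), 2.0552027225494385)
side tray ((664.253173828125, -25.930641174316406), (87.73348236083984, 133.13330078125), 2.263214349746704)
blue [   0    0   42   57 1976] ((451.7189636230469, 134.23709106445312), (39.74052810668945, 23.19129180908203), 74.78730010986328) 0.052978986936296865
blue [  55    0   70   52 2921] ((503.32281494140625, 136.1113739013672), (43.3370361328125, 32.93244171142578), 2.780146598815918) 0.05316320453345158
blue [ 152    0   66   50 2666] ((570.641845703125, 136.68576049804688), (43.56533432006836, 30.94664764404297), 1.5279996395111084) 0.05321064784675675
```

```bash
python3 -m inch '{"travel":[[0.001,0,0.04],[0.001,0,0.075],[0.001,0,0.095],[0.001,0,0.104],[0.001,0,0.108],[0.001,0,0.108],[0.001,0,0.108]],"spin":[0,0,0,0,0,0,0]}' 1 25
python3 -m inch '{"travel":[[0,0,0],[0,0,0],[0,0,0],[0,0,0],[0,0,-0.02],[0,0,-0.06],[0,0,-0.1],[0,0,-0.12],[0,0,-0.12]],"spin":[0,0,0,0,0,0,0,0,0]}' 0.35
python3 - <<'E'
from h import *
print(robot.read_state()['tool_pos'])
p,d,K,V=snap('scene')
W=cloud(d,K,V);h,s,v=cv2.split(cv2.cvtColor(p,cv2.COLOR_RGB2HSV))
m=((h<6)|(h>174))&(s>150)&(v>60)&(W[...,2]>.035)&(W[...,2]<.075)
k,L,st,_=cv2.connectedComponentsWithStats(m.astype(np.uint8))
for j in range(1,k):
    if st[j,4]>30: print(st[j],cv2.minAreaRect(W[L==j][:,:2].astype(np.float32)*1000),np.percentile(W[L==j][:,2],[10,90]))
E
```

```text
t: 10.98
tool_pos: [0.6651, 0.0045, 0.0483]
orientation: [2.221, 2.22, 0.002]
force: [-0.0, -0.4, -0.7]
opening: 0.0437
gripper_force: 25.0
t: 11.73
tool_pos: [0.6683, 0.0046, 0.1749]
orientation: [2.215, 2.215, 0.012]
force: [1.4, 1.3, 0.7]
opening: 0.0601
gripper_force: 0.0
[0.6683004  0.00455947 0.1748797 ]
[304 168  13  10 109] ((452.74041748046875, -184.31100463867188), (48.13880920410156, 34.38619613647461), 51.01685333251953) [0.0563706  0.06304719]
[279 231  14  15 182] ((669.3364868164062, 1.9230384826660156), (43.109275817871094, 29.056591033935547), 54.33678436279297) [0.04721842 0.05406982]
```

```bash
python3 -m inch '{"travel":[[-0.03,-0.03,0],[-0.06,-0.06,0],[-0.09,-0.09,0],[-0.12,-0.12,0],[-0.15,-0.155,0],[-0.175,-0.19,0],[-0.1885,-0.21,0],[-0.1885,-0.21,0],[-0.1885,-0.21,0],[-0.1885,-0.21,0]],"spin":[0,0,0,0,0,0,0,0,0,0]}' 0.15
```

```text
t: 12.62
tool_pos: [0.4542, -0.1834, 0.1658]
orientation: [-2.222, -2.22, -0.0]
force: [0.6, 0.8, 0.5]
opening: 0.0789
gripper_force: 0.0
```

```bash
python3 -m inch '{"travel":[[0,0,0.03],[0,0,0.07],[0,0,0.1],[0,0,0.112],[0,0,0.112]],"spin":[0,0,0,0,0]}' 0.15
python3 -m inch '{"travel":[[0,0,0],[0,0,0],[0,0,0],[0,0,0],[0,0,0],[0,0,0],[0,0,0],[0,0,0],[0,0,0]],"spin":[0,0,0,0,0,0,0,0,0]}' 1 25
python3 -m inch '{"travel":[[0,0,-0.02],[0,0,-0.06],[0,0,-0.1],[0,0,-0.11],[0,0,-0.11]],"spin":[0,0,0,0,0]}' 1 25
python3 -m inch '{"travel":[[0.02,0.03,0],[0.04,0.065,0],[0.06,0.1,0],[0.08,0.135,0],[0.1,0.165,0],[0.12,0.195,0],[0.132,0.21,0],[0.132,0.21,0],[0.132,0.21,0],[0.132,0.21,0]],"spin":[0,0,0,0,0,0,0,0,0,0]}' 1 25
```

```text
t: 13.03
tool_pos: [0.4523, -0.1814, 0.0508]
orientation: [-2.215, -2.218, 0.003]
force: [-0.0, 0.4, 0.5]
opening: 0.0791
gripper_force: 0.0
t: 13.78
tool_pos: [0.4549, -0.1841, 0.0556]
orientation: [2.221, 2.22, 0.0]
force: [-1.4, 1.7, 6.6]
opening: 0.0434
gripper_force: 25.0
t: 14.2
tool_pos: [0.4569, -0.185, 0.1691]
orientation: [2.216, 2.216, 0.004]
force: [1.3, 0.2, -0.8]
opening: 0.0434
gripper_force: 25.0
t: 15.03
tool_pos: [0.6629, -0.0519, 0.1623]
orientation: [-2.219, -2.22, 0.004]
force: [0.8, -0.9, -1.6]
opening: 0.0435
gripper_force: 25.0
```

```bash
python3 -m inch '{"travel":[[0,0.001,0.04],[0,0.001,0.075],[0,0.001,0.1],[0,0.001,0.111],[0,0.001,0.115],[0,0.001,0.115],[0,0.001,0.115],[0,0.001,0.115]],"spin":[0,0,0,0,0,0,0,0]}' 1 25
python3 -m inch '{"travel":[[0,0,0],[0,0,0],[0,0,0],[0,0,0],[0,0,-0.02],[0,0,-0.06],[0,0,-0.1],[0,0,-0.14],[0,0,-0.18]],"spin":[0,0,0,0,0,0,0,0,0]}' 0.35
python3 -m inch '{"travel":[[0.02,-0.01,0],[0.04,-0.02,0],[0.06,-0.03,0],[0.08,-0.04,0],[0.1,-0.05,0],[0.12,-0.06,-0.01],[0.12,-0.06,-0.02],[0.12,-0.06,-0.02],[0.12,-0.06,-0.02],[0.12,-0.06,-0.02]],"spin":[-0.12,-0.24,-0.36,-0.48,-0.6,-0.72,-0.84,-0.96,-1.08,-1.2]}' 0.2
python3 -m inch '{"travel":[[0,0,0],[0,0,0],[0,0,0],[0,0,0],[0,0,0]],"spin":[-0.12,-0.24,-0.36,-0.37,-0.37]}' 0.2
python3 - <<'E'
from h import *
print(robot.read_state()['tool_pos'],robot.read_state()['orientation'])
for c in('wrist','scene'):
    p,d,K,V=snap(c,f'{c}3.png')
    W=cloud(d,K,V);h,s,v=cv2.split(cv2.cvtColor(p,cv2.COLOR_RGB2HSV))
    for n,m in dict(red=((h<6)|(h>174))&(s>150)&(v>60),blue=(h>98)&(h<125)&(s>120)&(v>70)).items():
        m=m&(W[...,2]>.04)&(W[...,2]<.075)
        k,L,st,_=cv2.connectedComponentsWithStats(m.astype(np.uint8))
        for j in range(1,k):
            if st[j,4]>30: print(c,n,st[j],np.round(sum(cv2.minAreaRect(W[L==j][:,:2].astype(np.float32)*1000)[:2],()),1),np.percentile(W[L==j][:,2],[10,90]))
E
```

```text
t: 15.7
tool_pos: [0.6669, -0.0522, 0.0521]
orientation: [2.22, 2.219, 0.004]
force: [-0.1, -0.9, -0.7]
opening: 0.0434
gripper_force: 25.0
t: 16.45
tool_pos: [0.6651, -0.0515, 0.2316]
orientation: [-2.221, -2.222, 0.0]
force: [0.6, 0.6, 0.2]
opening: 0.0604
gripper_force: 0.0
t: 17.28
tool_pos: [0.6055, 0.0687, 0.2502]
orientation: [0.569, 3.089, 0.0]
force: [0.2, -0.3, 0.0]
opening: 0.0743
gripper_force: 0.0
t: 17.7
tool_pos: [0.6054, 0.0683, 0.2497]
orientation: [0.006, 3.141, -0.0]
force: [0.2, 0.4, 0.5]
opening: 0.0747
gripper_force: 0.0
[0.60537526 0.06832023 0.24974533] [ 5.60431177e-03  3.14145946e+00 -1.00095488e-05]
wrist red [ 242  209   38   38 1014] [664.7   5.6  42.8  39.9] [0.05201945 0.05405196]
wrist red [193 211  39  37 959] [665.2 -53.9  38.6  42.2] [0.05203934 0.05409545]
wrist blue [ 364    0   47   36 1384] [447.9 138.2  43.1  31. ] [0.05197718 0.05422429]
wrist blue [ 365   55   44   46 1539] [502.7 141.4  42.4  42.8] [0.05200267 0.05422764]
wrist blue [ 364  125   41   40 1303] [569.9 142.3  42.1  42.2] [0.05209894 0.05416261]
scene red [250 165   8   8  47] [ 559.2 -318.8   33.9   20.2] [0.05442559 0.05880912]
scene red [264 220  19  14 204] [667.9 -51.1  41.7  40.3] [0.0481675  0.05402004]
scene red [279 231  14  15 184] [669.8   2.7  42.3  29.4] [0.04749552 0.05425567]
scene blue [200  57  38   6 153] [  -39.3 -1741.5    37.    238.1] [0.04270257 0.07072639]
scene blue [239  56  51   7 207] [ -247.9 -1540.     36.2   321.4] [0.04247098 0.07029675]
scene blue [  0  58  79  17 481] [  842.3 -2402.1   414.4    53.8] [0.04309748 0.07125653]
scene blue [392 218  19  15 215] [441.6 138.   42.6  39.8] [0.04730407 0.05406402]
scene blue [375 229  19  16 243] [502.4 141.9  43.8  39.6] [0.04693292 0.05422065]
scene blue [353 242  21  17 272] [570.1 143.2  44.4  41.2] [0.04788511 0.05409073]
```

View pics/wrist3.png

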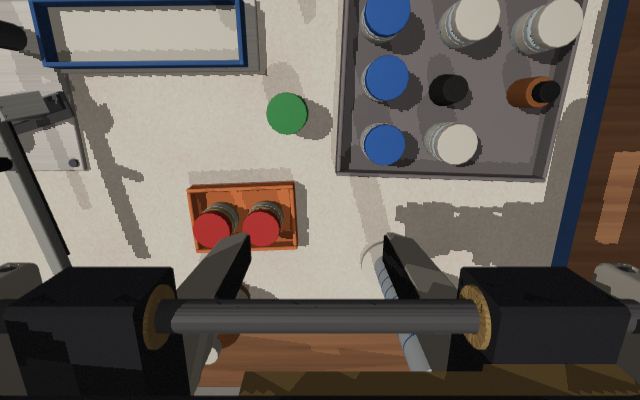

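Both red jars stand in the tray (caps (212,229) and (261,224)). Three blue caps are at (387,18), (386,78) and (384,145), the green look-alike is at (287,113), and the bar is still back on the left. Taking the blue jar at (384,145).

```bash
python3 -m inch '{"travel":[[0.015,0.03,0.03],[0.03,0.06,0.06],[0.0355,0.074,0.09],[0.0355,0.074,0.13],[0.0355,0.074,0.16],[0.0355,0.074,0.16],[0.0355,0.074,0.18],[0.0355,0.074,0.198],[0.0355,0.074,0.204],[0.0355,0.074,0.204]],"spin":[0,0,0,0,0,0,0,0,0,0]}' 0.33
python3 -m inch '{"travel":[[0,0,0],[0,0,0],[0,0,0],[0,0,0],[0,0,0],[0,0,0],[0,0,0]],"spin":[0,0,0,0,0,0,0]}' 1 25
python3 -m inch '{"travel":[[0,0,-0.02],[0,0,-0.06],[0,0,-0.1],[0,0,-0.11],[0,0,-0.11],[0,0,-0.11]],"spin":[0,0,0,0,0,0]}' 1 25
```

```text
t: 18.63
tool_pos: [0.5695, 0.142, 0.0454]
orientation: [-0.004, -3.14, 0.0]
force: [0.2, -0.8, 0.8]
opening: 0.0622
gripper_force: 0.0
t: 19.22
tool_pos: [0.5712, 0.1424, 0.0474]
orientation: [0.001, 3.139, 0.0]
force: [-1.0, -0.1, 5.7]
opening: 0.0435
gripper_force: 25.0
t: 19.72
tool_pos: [0.5703, 0.1424, 0.156]
orientation: [0.001, 3.14, 0.0]
force: [0.2, 0.0, -1.6]
opening: 0.0435
gripper_force: 25.0
```

```bash
python3 -m inch '{"travel":[[0.012,-0.028,0],[0.024,-0.056,0],[0.036,-0.084,0],[0.048,-0.112,0],[0.06,-0.14,0],[0.072,-0.168,0],[0.084,-0.196,0],[0.096,-0.224,0],[0.108,-0.252,0],[0.1155,-0.2834,0]],"spin":[0.12,0.24,0.36,0.48,0.6,0.72,0.84,0.96,1.08,1.2]}' 1 25
python3 -m inch '{"travel":[[0,0,0],[0,0,0],[0,0,0],[0,0,0],[0,0,0]],"spin":[0.12,0.24,0.36,0.37,0.37]}' 1 25
```

```text
t: 20.55
tool_pos: [0.4513, -0.141, 0.1524]
orientation: [-1.779, -2.583, 0.001]
force: [1.5, 0.0, -1.0]
opening: 0.0437
gripper_force: 25.0
t: 20.97
tool_pos: [0.4529, -0.1405, 0.1533]
orientation: [-2.216, -2.222, 0.002]
force: [0.3, -0.6, -0.3]
opening: 0.0435
gripper_force: 25.0
```

```bash
python3 -m inch '{"travel":[[0,0.0015,0.03],[0,0.0015,0.06],[0,0.0015,0.083],[0,0.0015,0.092],[0,0.0015,0.097],[0,0.0015,0.097],[0,0.0015,0.097]],"spin":[0,0,0,0,0,0,0]}' 1 25
python3 -m inch '{"travel":[[0,0,0],[0,0,0],[0,0,0],[0,0,0],[0,0,-0.02],[0,0,-0.06],[0,0,-0.1],[0,0,-0.14],[0,0,-0.18],[0,0,-0.18]],"spin":[0,0,0,0,0,0,0,0,0,0]}' 0.33
python3 -m inch '{"travel":[[0.028,0.005,0],[0.056,0.01,0],[0.084,0.015,0],[0.112,0.02,0],[0.14,0.025,0],[0.168,0.03,0],[0.196,0.035,0],[0.224,0.04,0],[0.252,0.044,0],[0.282,0.048,0]],"spin":[-0.12,-0.24,-0.36,-0.48,-0.6,-0.72,-0.84,-0.96,-1.08,-1.2]}' 0.33
python3 -m inch '{"travel":[[0,0,0],[0,0,0],[0,0,0],[0,0,0],[0,0,0]],"spin":[-0.12,-0.24,-0.36,-0.37,-0.37]}' 0.33
cat > blues.py <<'E'
from h import *
print(robot.read_state()['tool_pos'],robot.read_state()['orientation'])
for c in('wrist','scene'):
    p,d,K,V=snap(c)
    W=cloud(d,K,V);h,s,v=cv2.split(cv2.cvtColor(p,cv2.COLOR_RGB2HSV))
    for n,m in dict(red=((h<6)|(h>174))&(s>150)&(v>60),blue=(h>98)&(h<125)&(s>120)&(v>70)).items():
        m=m&(W[...,2]>.045)&(W[...,2]<.075)&(W[...,0]>.3)&(W[...,0]<.8)&(abs(W[...,1])<.4)
        k,L,st,_=cv2.connectedComponentsWithStats(m.astype(np.uint8))
        for j in range(1,k):
            if st[j,4]>40: print(c,n,st[j],np.round(sum(cv2.minAreaRect(W[L==j][:,:2].astype(np.float32)*1000)[:2],()),1),np.percentile(W[L==j][:,2],[10,90]).round(4))
E
python3 blues.py
```

```text
t: 21.55
tool_pos: [0.4562, -0.141, 0.0592]
orientation: [2.219, 2.223, 0.0]
force: [0.2, -0.2, -0.6]
opening: 0.0437
gripper_force: 25.0
t: 22.38
tool_pos: [0.4595, -0.1426, 0.2486]
orientation: [2.212, 2.212, 0.008]
force: [1.3, -0.4, 0.5]
opening: 0.0626
gripper_force: 0.0
t: 23.22
tool_pos: [0.5039, 0.1423, 0.2387]
orientation: [0.57, 3.089, 0.0]
force: [0.9, -0.8, -0.9]
opening: 0.0621
gripper_force: 0.0
t: 23.63
tool_pos: [0.5037, 0.1411, 0.2386]
orientation: [0.005, 3.141, 0.0]
force: [0.3, 0.1, 0.3]
opening: 0.0621
gripper_force: 0.0
[0.50372357 0.14105749 0.23859699] [5.42067101e-03 3.14146412e+00 3.36206519e-05]
wrist blue [ 292   98   43   44 1437] [441.2 138.7  42.6  41.9] [0.0523 0.0542]
wrist blue [  15  116   44   43 1453] [ 457.3 -138.    42.2   42.7] [0.0613 0.0632]
wrist blue [ 296  158   41   40 1251] [501.8 141.4  42.4  42.2] [0.0522 0.0542]
scene red [250 165   8   8  47] [ 558.6 -320.4   35.5   20.1] [0.0541 0.0588]
scene red [264 220  19  14 200] [667.5 -51.   41.   41.2] [0.0485 0.0541]
scene red [279 231  14  15 176] [670.    2.8  43.1  29.1] [0.0486 0.0541]
scene blue [312 175  16  10 127] [ 459.2 -134.4   44.1   41.3] [0.056  0.0629]
scene blue [392 218  19  14 207] [442.2 138.6  43.7  39.6] [0.0481 0.0542]
scene blue [375 229  19  15 228] [501.5 141.   43.8  39.5] [0.0487 0.0542]
```

```bash
python3 -m inch '{"travel":[[0.002,0,0.03],[0.002,0,0.07],[0.002,0,0.11],[0.002,0,0.145],[0.002,0,0.145],[0.002,0,0.165],[0.002,0,0.185],[0.002,0,0.1925],[0.002,0,0.1925],[0.002,0,0.1925]],"spin":[0,0,0,0,0,0,0,0,0,0]}' 0.33
python3 -m inch '{"travel":[[0,0,0],[0,0,0],[0,0,0],[0,0,0],[0,0,0],[0,0,0],[0,0,0]],"spin":[0,0,0,0,0,0,0]}' 1 25
python3 -m inch '{"travel":[[0,0,-0.02],[0,0,-0.06],[0,0,-0.1],[0,0,-0.11],[0,0,-0.11],[0,0,-0.11]],"spin":[0,0,0,0,0,0]}' 1 25
python3 -m inch '{"travel":[[0.005,-0.02,0],[0.01,-0.04,0],[0.015,-0.06,0],[0.02,-0.08,0],[0.025,-0.1,0],[0.03,-0.12,0],[0.035,-0.15,0],[0.04,-0.18,0],[0.044,-0.21,0],[0.047,-0.2294,0]],"spin":[0.12,0.24,0.36,0.48,0.6,0.72,0.84,0.96,1.08,1.2]}' 1 25
python3 -m inch '{"travel":[[0,0,0],[0,0,0],[0,0,0],[0,0,0],[0,0,0]],"spin":[0.12,0.24,0.36,0.37,0.37]}' 1 25
```

```text
t: 24.57
tool_pos: [0.5024, 0.1411, 0.0476]
orientation: [0.003, 3.141, 0.0]
force: [0.3, -1.0, -0.4]
opening: 0.0623
gripper_force: 0.0
t: 25.15
tool_pos: [0.5026, 0.1412, 0.0473]
orientation: [0.001, 3.14, 0.0]
force: [-0.5, -0.5, 7.2]
opening: 0.0436
gripper_force: 25.0
t: 25.65
tool_pos: [0.502, 0.1411, 0.1562]
orientation: [0.001, 3.14, 0.0]
force: [-0.4, 0.5, -0.1]
opening: 0.0439
gripper_force: 25.0
t: 26.48
tool_pos: [0.4522, -0.09, 0.153]
orientation: [-1.781, -2.583, 0.003]
force: [0.2, -0.1, -0.2]
opening: 0.0434
gripper_force: 25.0
t: 26.9
tool_pos: [0.4532, -0.0879, 0.1538]
orientation: [-2.216, -2.222, 0.003]
force: [0.3, -0.7, -0.7]
opening: 0.0433
gripper_force: 25.0
```

```bash
python3 -m inch '{"travel":[[0.002,0.0015,0.03],[0.002,0.0015,0.06],[0.002,0.0015,0.083],[0.002,0.0015,0.092],[0.002,0.0015,0.097],[0.002,0.0015,0.097],[0.002,0.0015,0.097]],"spin":[0,0,0,0,0,0,0]}' 1 25
python3 -m inch '{"travel":[[0,0,0],[0,0,0],[0,0,0],[0,0,0],[0,0,-0.02],[0,0,-0.06],[0,0,-0.1],[0,0,-0.14],[0,0,-0.18],[0,0,-0.18]],"spin":[0,0,0,0,0,0,0,0,0,0]}' 0.33
python3 -m inch '{"travel":[[0.025,-0.002,0],[0.05,-0.004,0],[0.075,-0.006,0],[0.1,-0.008,0],[0.125,-0.01,0],[0.15,-0.012,0],[0.175,-0.013,0],[0.2,-0.013,0],[0.22,-0.013,0],[0.2245,-0.013,0]],"spin":[-0.12,-0.24,-0.36,-0.48,-0.6,-0.72,-0.84,-0.96,-1.08,-1.2]}' 0.33
python3 -m inch '{"travel":[[0,0,0],[0,0,0],[0,0,0],[0,0,0],[0,0,0]],"spin":[-0.12,-0.24,-0.36,-0.37,-0.37]}' 0.33
python3 blues.py
```

```text
t: 27.48
tool_pos: [0.4567, -0.0865, 0.06]
orientation: [2.219, 2.222, 0.001]
force: [-0.5, -0.1, 0.1]
opening: 0.0438
gripper_force: 25.0
t: 28.32
tool_pos: [0.4599, -0.0875, 0.249]
orientation: [2.212, 2.213, 0.01]
force: [0.7, -0.3, 1.9]
opening: 0.0625
gripper_force: 0.0
t: 29.15
tool_pos: [0.4428, 0.1409, 0.2392]
orientation: [0.566, 3.09, 0.002]
force: [-0.3, 0.1, -0.1]
opening: 0.0623
gripper_force: 0.0
t: 29.57
tool_pos: [0.4431, 0.1382, 0.2392]
orientation: [0.006, 3.141, 0.0]
force: [0.1, 0.6, 0.4]
opening: 0.0625
gripper_force: 0.0
[0.4430649  0.13818792 0.23916717] [5.50631396e-03 3.14130290e+00 1.12059890e-04]
wrist blue [ 296  157   41   41 1255] [440.8 138.6  42.7  42.1] [0.0522 0.0541]
wrist blue [  33  175   42   40 1235] [ 456.8 -138.1   41.7   42.7] [0.0614 0.0632]
wrist blue [  84  175   42   40 1253] [455.6 -87.8  50.1  43.3] [0.0614 0.0632]
scene red [250 165   8   8  48] [ 558.8 -319.8   35.9   20. ] [0.0539 0.059 ]
scene red [264 220  19  14 203] [667.6 -52.2  43.   40.5] [0.0484 0.0541]
scene red [279 231  14  15 179] [670.6   3.7  43.7  29.1] [0.049  0.0543]
scene blue [312 175  28  18 273] [ 457.1 -110.4   95.6   41.9] [0.0548 0.063 ]
scene blue [392 218  19  14 204] [442.1 138.4  42.6  39.8] [0.0482 0.0541]
```

```bash
python3 -m inch '{"travel":[[0.002,0.0005,0.03],[0.002,0.0005,0.07],[0.002,0.0005,0.11],[0.002,0.0005,0.145],[0.002,0.0005,0.145],[0.002,0.0005,0.165],[0.002,0.0005,0.185],[0.002,0.0005,0.193],[0.002,0.0005,0.193],[0.002,0.0005,0.193]],"spin":[0,0,0,0,0,0,0,0,0,0]}' 0.33
python3 -m inch '{"travel":[[0,0,0],[0,0,0],[0,0,0],[0,0,0],[0,0,0],[0,0,0],[0,0,0]],"spin":[0,0,0,0,0,0,0]}' 1 25
python3 -m inch '{"travel":[[0,0,-0.02],[0,0,-0.06],[0,0,-0.1],[0,0,-0.11],[0,0,-0.11],[0,0,-0.11]],"spin":[0,0,0,0,0,0]}' 1 25
python3 -m inch '{"travel":[[0,-0.033,0],[-0.002,-0.066,0],[-0.004,-0.1,0],[-0.006,-0.133,0],[-0.008,-0.166,0],[-0.01,-0.2,0],[-0.012,-0.233,0],[-0.014,-0.266,0],[-0.0155,-0.3,0],[-0.0155,-0.3285,0]],"spin":[0.12,0.24,0.36,0.48,0.6,0.72,0.84,0.96,1.08,1.2]}' 1 25
python3 -m inch '{"travel":[[0,0,0],[0,0,0],[0,0,0],[0,0,0],[0,0,0]],"spin":[0.12,0.24,0.36,0.37,0.37]}' 1 25
```

```text
t: 30.5
tool_pos: [0.4417, 0.1388, 0.0475]
orientation: [0.003, 3.141, 0.0]
force: [0.6, 0.5, -0.3]
opening: 0.0623
gripper_force: 0.0
t: 31.08
tool_pos: [0.442, 0.1387, 0.0473]
orientation: [0.001, 3.14, 0.0]
force: [-0.7, -1.6, 7.1]
opening: 0.0434
gripper_force: 25.0
t: 31.58
tool_pos: [0.4413, 0.1387, 0.1562]
orientation: [0.001, 3.14, 0.0]
force: [0.7, -0.9, -1.3]
opening: 0.0436
gripper_force: 25.0
t: 32.42
tool_pos: [0.4545, -0.1912, 0.1529]
orientation: [-1.781, -2.583, 0.001]
force: [0.8, 0.1, -1.4]
opening: 0.0434
gripper_force: 25.0
t: 32.83
tool_pos: [0.455, -0.1892, 0.1537]
orientation: [-2.216, -2.222, 0.002]
force: [0.2, -0.7, -0.8]
opening: 0.0438
gripper_force: 25.0
```

```bash
python3 -m inch '{"travel":[[-0.002,0,0.03],[-0.002,0,0.06],[-0.002,0,0.083],[-0.002,0,0.092],[-0.002,0,0.097],[-0.002,0,0.097],[-0.002,0,0.097]],"spin":[0,0,0,0,0,0,0]}' 1 25
python3 -m inch '{"travel":[[0,0,0],[0,0,0],[0,0,0],[0,0,0],[0,0,-0.02],[0,0,-0.06],[0,0,-0.1],[0,0,-0.14],[0,0,-0.18],[0,0,-0.18]],"spin":[0,0,0,0,0,0,0,0,0,0]}' 0.33
python3 -m inch '{"travel":[[0.02,0.02,0],[0.04,0.04,0],[0.06,0.05,0],[0.06,0.05,0],[0.06,0.05,0]],"spin":[0,0,0,0,0]}' 1
python3 blues.py
python3 - <<'E'
from h import *
p,d,K,V=snap('wrist','w4.png')
E
```

```text
t: 33.42
tool_pos: [0.457, -0.1921, 0.0601]
orientation: [2.219, 2.222, 0.001]
force: [0.3, -1.0, -1.4]
opening: 0.0434
gripper_force: 25.0
t: 34.25
tool_pos: [0.4599, -0.1938, 0.2493]
orientation: [2.211, 2.212, 0.006]
force: [1.4, -1.0, 1.9]
opening: 0.0624
gripper_force: 0.0
t: 34.67
tool_pos: [0.5066, -0.1311, 0.239]
orientation: [2.219, 2.224, -0.0]
force: [0.7, 0.4, -0.3]
opening: 0.0334
gripper_force: 0.0
[ 0.5065607  -0.1310786   0.23904753] [ 2.21893385e+00  2.22393662e+00 -2.19279618e-04]
wrist red [ 458   18   48   51 1844] [665.3   4.3  42.5  42.7] [0.0518 0.0541]
wrist red [ 452   83   47   45 1589] [667.3 -52.9  42.9  42.6] [0.0519 0.0541]
wrist red [341 333  24  12 216] [ 551.3 -326.9   28.2   17.9] [0.0575 0.0593]
wrist blue [ 247  116   43   44 1459] [458.2 -84.2  42.4  42.3] [0.0612 0.0631]
wrist blue [ 249  170   42   39 1276] [ 457.3 -137.9   42.7   41.6] [0.0613 0.0631]
wrist blue [252 217  40  31 629] [ 458.6 -185.1   32.7   43. ] [0.0612 0.0631]
scene red [250 165   8   8  48] [ 558.9 -319.7   36.6   20.2] [0.054  0.0589]
scene red [264 220  19  14 200] [667.4 -51.3  41.2  42.1] [0.0486 0.054 ]
scene red [279 231  14  15 173] [670.6   3.5  43.   29.1] [0.0481 0.0541]
scene blue [301 168  39  25 388] [ 456.9 -136.    43.1  147.1] [0.055  0.0628]
```

View pics/w4.png

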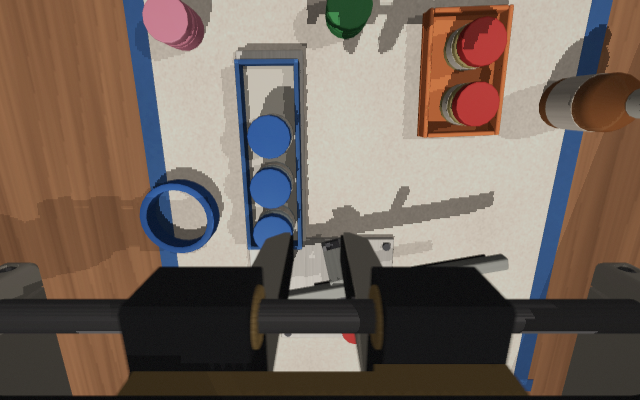

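Three blue jars stand in the trough at (269,136), (270,187) and (272,233). Both reds are in the tray at (482,42) and (475,104), and the bar is still latched at (460,265). Next is the trigger.

```bash
python3 -m inch '{"travel":[[-0.035,0.01,0],[-0.07,0.02,0],[-0.105,0.03,0],[-0.14,0.04,0],[-0.17,0.0455,0],[-0.189,0.0455,0],[-0.189,0.0455,0],[-0.189,0.0455,0]],"spin":[0,0,0,0,0,0,0,0]}' 1
python3 -m inch '{"travel":[[0,0,0.04],[0,0,0.08],[0,0,0.12],[0,0,0.145],[0,0,0.155],[0,0,0.155],[0,0,0.155]],"spin":[0,0,0,0,0,0,0]}' 1
python3 - <<'E'
from h import *
p,d,K,V=snap('side');print(robot.read_state()['tool_pos'])
cv2.imwrite('pics/s5.png',cv2.cvtColor(cv2.resize(p[180:360,220:500],None,fx=2.5,fy=2.5),cv2.COLOR_RGB2BGR))
E
```

```text
t: 35.48
tool_pos: [0.5507, -0.3226, 0.2387]
orientation: [-2.224, -2.217, 0.0]
force: [0.7, -0.3, 0.6]
opening: 0.0003
gripper_force: 0.0
t: 36.07
tool_pos: [0.5522, -0.3206, 0.0854]
orientation: [2.22, 2.221, 0.0]
force: [0.5, -0.3, 0.4]
opening: 0.0007
gripper_force: 0.0
[ 0.55310791 -0.32138264  0.08684058]
```

View pics/s5.png

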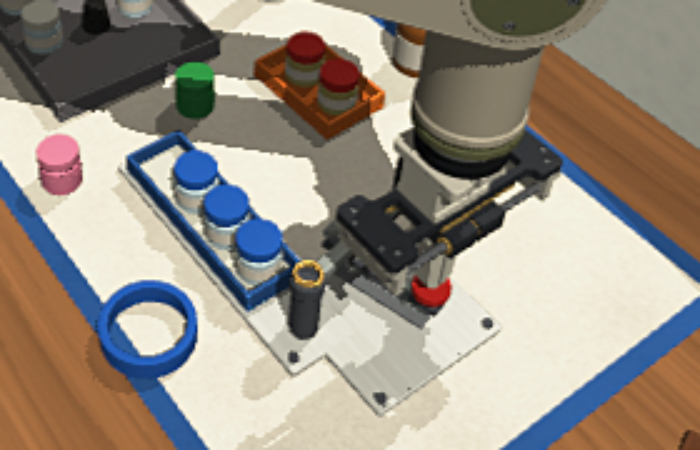

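The closed fingertips are centred over the red pad (431,290), and the jars in the trough and tray are all upright. Pressing now.

```bash
python3 -m inch '{"travel":[[0,0,0.01],[0,0,0.016],[0,0,0.02],[0,0,0.024],[0,0,0.025],[0,0,0.025]],"spin":[0,0,0,0,0,0]}' 1
python3 -m inch '{"travel":[[0,0,0],[0,0,0],[0,0,-0.03],[0,0,-0.07],[0,0,-0.11],[0,0,-0.15],[0,0,-0.16],[0,0,-0.16]],"spin":[0,0,0,0,0,0,0,0]}' 1
python3 -m inch '{"travel":[[0.035,0,0],[0.07,0,0],[0.105,0,0],[0.14,0,0],[0.14,0,0],[0.14,0,0]],"spin":[0,0,0,0,0,0]}' 1
python3 blues.py
python3 - <<'E'
from h import *
snap('wrist','w6.png')
E
```

```text
t: 36.62
tool_pos: [0.5531, -0.3218, 0.0619]
orientation: [2.219, 2.219, 0.001]
force: [-3.3, 2.0, 15.6]
opening: 0.0003
gripper_force: 7.8
t: 37.28
tool_pos: [0.5539, -0.3223, 0.2248]
orientation: [2.215, 2.215, 0.002]
force: [1.2, -0.3, -0.2]
opening: 0.0004
gripper_force: 0.0
t: 37.78
tool_pos: [0.5511, -0.1789, 0.2172]
orientation: [-2.216, -2.223, 0.002]
force: [0.3, -1.2, -0.1]
opening: 0.0004
gripper_force: 0.0
[ 0.55108015 -0.1788513   0.21715702] [-2.21622766e+00 -2.22295818e+00  1.75411119e-03]
wrist red [430   0  35   8 185] [664.2 -14.5   5.   27.3] [0.0476 0.0538]
wrist red [ 420   25   52   52 2032] [667.7 -53.1  42.7  42.5] [0.052  0.0541]
wrist blue [216  64  25  49 892] [471.7 -86.   20.6  41. ] [0.0613 0.0632]
wrist blue [221 125  20  44 608] [ 470.3 -138.7   16.9   41. ] [0.0613 0.0632]
wrist blue [225 179  20  39 469] [ 471.  -189.    17.1   39.7] [0.0613 0.0631]
wrist blue [201 188   6  23  78] [ 439.2 -190.    22.7    4.8] [0.0617 0.0634]
scene red [250 165  11   8  65] [ 555.6 -318.3   33.3   32.3] [0.0541 0.059 ]
scene red [264 220  19  14 205] [666.9 -51.1  42.8  41.7] [0.0484 0.0539]
scene red [279 231  14  14 170] [670.    2.9  43.8  29.1] [0.0485 0.0542]
scene blue [301 170  37  23 258] [ 464.6 -134.6  142.9   31.6] [0.0541 0.0627]
```

View pics/w6.png

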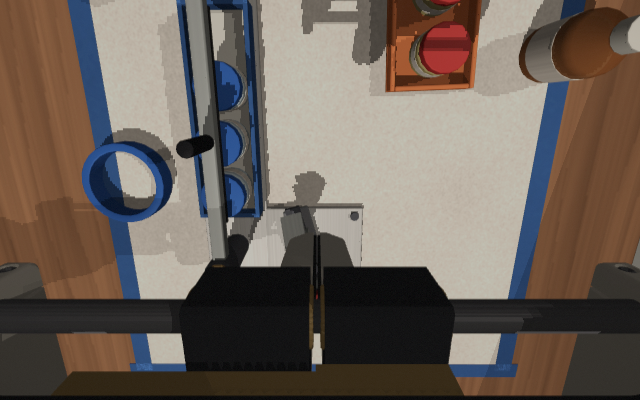

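The bar has snapped shut along the trough at (207,110), over the three upright blue jars. Both reds stand in the tray, and the arm is clear. Handing in.

```bash
python3 -c "
from plant import close_job
print(close_job())"
```

```text
the job is handed in; nothing more can be done
None
```

The job is handed in: the bar was latched back, both red-capped jars were stood upright in the orange tray and all three blue-capped jars in the trough, and pressing the trigger snapped the bar shut over them, at about 38 s of the 210 s allowed.

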